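# Lock the lid of the spice mill

## Task

Close the spice mill so that it is safe to run: take its lid by the ball knob, set it on the bowl with its three ears down in the gaps of the collar, press it down against the springy seal and turn it clockwise (seen from above) under the claws until you feel it stop, then let go so that the seal lifts the ears into their catches. Press and turn with no more force than the seal and the stop need, and leave everything else on the worktop where it stands.

Things in the scene. Friction and masses are not known exactly. Their poses are not given: they have to be found in the camera images.
- mill: heavy spice mill, fixed. Cream foot 146 mm wide, 60 high; on it a steel bowl with a collar 138 mm wide, top 107 mm above the worktop. Origin: centre of underside; z up; +x points at gap 1. The bowl is pushed by hand onto a rubber coupling: bowl, claws and seal together stand up to 7 mm higher or lower than all heights told here, so feel for the seal; sideways and in yaw they are true
- seal_top (a point): on the mill's axis, 94 mm up: nominal height of the relaxed top of the springy brick-red sealing ring (93 to 102 mm wide) in the mouth, 13 mm below the collar's top. It pushes up with about 5 N at first, 1.2 N more per mm; after 5.5 mm the lid lands on the collar's rigid floor. From 4 mm on the ears clear the claws' barbs and the lid can turn. Over 40 N between lid and mill ruins it
- gap_1 (a point): middle of gap 1, 57 mm from the mill's axis, at seal_top's height. Three gaps in the collar, 54 degrees wide, at +x and +-120 degrees of the mill, a red dot in each: only there an ear of the lid can pass down. Within the claws the mouth is 107 mm wide, the bore for the lid's spigot 92 mm. Steel and seal are slick (friction about 0.25)
- catch_1 (a point): middle of catch 1, 60 degrees clockwise (from above) of gap 1, 57 mm from the mill's axis, at seal_top's height. Clockwise of each gap a claw reaches over the ears: first a barb 12 degrees wide with its underside 2 mm above seal_top, then the catch, a pocket 42 degrees wide with its roof 5 mm above seal_top, then an end stop. Locked, the seal stays 1 mm compressed
- catch_2 (a point): the same for gap 2, which lies 120 degrees counter-clockwise of gap 1
- catch_3 (a point): the same for gap 3, which lies 120 degrees clockwise of gap 1
- lid: loose steel lid, about 0.25 kg, upright on the worktop, 75 mm high. Origin: centre of underside; z up; +x points at ear 1. From below: spigot 88 mm wide with a tapered foot (0 to 14 mm up), plate 100 mm wide (14 to 20 mm; its underside lands on the seal), low dome to 29 mm, neck 17 mm wide, ball knob
- lid_knob (a point): centre of the lid's polished black ball knob, 38 mm across, 56 mm above the lid's origin. Smooth (friction about 0.35): fingers that close on it above its widest part slide off; gripped across the widest part with 40 to 70 N it holds while pressed and turned
- lid_ear (a point): middle of ear 1, 57 mm from the lid's axis, 17 mm above its origin. Three like ears, each with a red dot, 36 degrees wide, 6 mm thick (14 to 20 mm above the lid's origin), out to 61 mm from the axis, at +x and +-120 degrees of the lid; any ear may go in any gap
- phone: closed black flip phone, 46 x 95 x 19 mm, loose; origin centre of underside. It lies before the wall cabinets, which hang 0.41 m above the worktop from about x = 0.55 on: keep wrist and elbow clear of them
- pepper_jar: small amber glass spice jar, 48 mm wide, 92 mm high, loose; origin centre of underside
- paprika_jar: small red-brown spice jar, 48 mm wide, 92 mm high, loose; origin centre of underside
- pinch_bowl: small blue ceramic bowl, 90 mm wide, 42 mm high, loose; origin centre of underside
- teaspoon: steel spoon, 140 mm long, lying flat, loose; origin at its middle, x along it
There are look-alikes about, which are no part of the job. What is shaped like the lid but turquoise is not meant.

How it is judged:
By the outcome, as a careful person would: the job done as asked, in the order asked, and still so for the second after the job is handed in, with the robot touching nothing.
It also fails if it takes over 58 s, if anything falls off the work surface, if the arm or the gripper's body presses on something with over 40 N, if the wrist force passes 120 N, or if a joint passes its speed limit or range.

## Robot

A 6-joint arm with a two-finger parallel gripper is mounted at the origin on a cart in front of the work surface, level with it; the furniture and walls round the work are solid. World frame = base frame: x ahead of the robot, y to its left, z up, the work surface at z = 0. Lengths are in m, angles in rad, forces in N, time in s.
With the tool pointing down it reaches from about 0.3 to 0.775 m from the base axis. Payload 14.6 kg.
Tool frame: the origin (TCP) lies at the very end of the fingers, on their centre line; the grasp point (between the pads) lies 19 mm behind it; x points along the fingers, y is the direction in which the jaws open and shut, and the axes are right-handed (so a half turn about x gives the same grasp; the last joint's range is limited). The gripper opens to 94 mm and grips with 3 to 60 N. Pads are 16 mm wide; open, the fingers measure 119 mm over their backs; the gripper's body (75 mm by 177 mm) begins 78 mm behind the grasp point.
Start: joints at [1.217, 0.3, 1.521, -0, 1.321, -0.067], TCP at [0.156, 0.528, 0.182] pointing down, gripper open.
Joint ranges: [-3.03, 3.03], [-0.79, 2.21], [0.23, 2.52], [-1.04, 4.18], [0, 3.07], [-2.55, 2.55]. Speed limits (rad/s): [2.22, 2.22, 2.57, 3.14, 3.14, 3.14].

## Interface

Orientations are given as [roll, pitch, yaw] about the fixed x, y, z axes, in that order (R = Rz(yaw) Ry(pitch) Rx(roll)).
In Python, from station import ctrl, viewer, hand_in gives the robot as it stands. The module is installed in compiled form; this text tells all that it offers.
- The arm moves only by the tool play_rows, never from a script. Its argument "deltas" is a list that holds one entry, the list of rows, each a list of 7 numbers: the shift along the tool's x, y, z in mm, then the turn, a rotation vector about the tool's x, y, z in rad, then the finger opening in mm, from 0 to 94. In form: [[[dx, dy, dz, ax, ay, az, gripper], ...]]. A call has 1 to 10 rows; each row shifts and turns the commanded pose from where the row before left it, along the tool's axes as they then stand; what a row does not reach is not made up. A row lasts 1/10 s, in which the tool goes at most 50 mm and 8.59 degrees, less where a joint would pass 70% of its speed; a pose out of reach is approached as far as the arm can. A call with a gripper value outside its range is refused whole. The fingers move at their own pace and stop on an object; "grip_force" is the grip in N (left out, the last holds). Time passes only in rows, so rows that do not move let the fingers close. It gives the time, the measured TCP pose, the force and the opening at its end, in the units of the state.
- ctrl.get_obs(): the state, without advancing time (a new reading comes with each control period).
- viewer.camera(name): name is "scene" or "top" or "wrist"; returns a dict with "img" (420x560x3 uint8, red, green, blue), "fx", "fy", "cx", "cy" (pixels), "distortion" ([k1, k2, p1, p2, k3] as OpenCV has them; the pictures are not rectified), "rvec" (rotation vector, rad) and "tvec" (3), from world to camera coordinates, as OpenCV has them. Camera axes: x right, y down, z forward; pixel columns grow to the right and rows downward; lengths in m; the calibration is good to about 2 mm. A picture is of the moment at which its call begins. There is no depth.
- hand_in(): hands the job in, once; it reports no verdict.
The state is a dict: "time_s": time; "qpos": joint angles; "joint_vel": joint speeds; "tau": joint torques, N m; "ee_pos": TCP position; "eef_rot": TCP orientation; "force": force on the tool from outside, world axes, zero at the start; "moment": the same for the moment, N m; "grip_width": finger opening in m.
Only numpy, scipy, OpenCV 4.12 (cv2) and the standard library are available. Lean on these libraries where they do the work, as an engineer would, in place of code of your own. Each camera call takes 0.05 s, during which the arm holds its last target.

## Working session

There is one attempt and no reset: what is moved stays moved. The work goes in short steps, Python scripts to look and compute and a tool call to move; the robot and the scene stay as the last step left them, time stands still between calls to the robot, and variables do not carry over. Pictures are saved under pics/ and viewed, and the job is handed in when it is done.

Besides the shell and the picture viewer there is one more tool, called after "Emit:" as a command line: name --argument value ..., lists and objects as JSON in quotes. play_rows: Moves the arm, as the interface text tells. Its arguments: {"type":"object","properties":{"deltas":{"type":"array","items":{"type":"array","items":{"type":"array","items":{"type":"number"}}}},"grip_force":{"type":"number"}},"required":["deltas"]}

```bash
mkdir -p pics; cat > h.py <<'E'
import numpy as np, cv2
from station import ctrl, viewer, hand_in
def cam(name, save=None):
    c=viewer.camera(name)
    if save: cv2.imwrite('pics/'+save, cv2.cvtColor(c['img'],cv2.COLOR_RGB2BGR))
    return c
def K(c): return np.array([[c['fx'],0,c['cx']],[0,c['fy'],c['cy']],[0,0,1.]])
def ray(c,uv):
    p=cv2.undistortPoints(np.array(uv,float).reshape(-1,1,2),K(c),np.array(c['distortion'],float)).reshape(-1,2)
    R,_=cv2.Rodrigues(np.array(c['rvec'],float)); t=np.array(c['tvec'],float).ravel()
    d=np.c_[p,np.ones(len(p))]@R
    return -R.T@t, d/np.linalg.norm(d,axis=1,keepdims=True)
def onz(c,uv,z):
    o,d=ray(c,uv); return o+d*((z-o[2])/d[:,2])[:,None]
def proj(c,P):
    return cv2.projectPoints(np.array(P,float).reshape(-1,1,3),np.array(c['rvec'],float),np.array(c['tvec'],float),K(c),np.array(c['distortion'],float))[0].reshape(-1,2)
E
python3 - <<'E'
from h import *
for n in ['scene','top','wrist']:
    c=cam(n,n+'1.png'); o,_=ray(c,[[0,0]]); print(n,o,c['fx'])
s=ctrl.get_obs(); print(s)
E
```

```text
scene [ 0.10058473 -0.53227487  0.40397278] 382.72479312742473
top [0.3721178  0.15475109 1.06047858] 393.50239638505
wrist [0.08745539 0.54825568 0.3836619 ] 293.6669338000211
{'time_s': 0.15, 'qpos': array([ 1.21740018e+00,  3.00294597e-01,  1.52140782e+00, -6.65813450e-06,
        1.32067827e+00, -6.66064877e-02]), 'joint_vel': array([ 0.0004906 , -0.0017259 , -0.00194846,  0.00090232,  0.00058687,
       -0.00176355]), 'tau': array([-7.80997907e-04, -5.31961799e+01, -3.52818775e+01,  7.07407761e-02,
        2.36869999e-02, -9.03898490e-05]), 'ee_pos': array([0.15551953, 0.52734555, 0.18135645]), 'eef_rot': array([-1.62921857,  1.57000826, -1.91600658]), 'force': array([-0.51733793,  0.08739927, -0.02592047]), 'moment': array([ 0.00501375, -0.00883529,  0.01597774]), 'grip_width': 0.09377753065011774}
```

View pics/scene1.png

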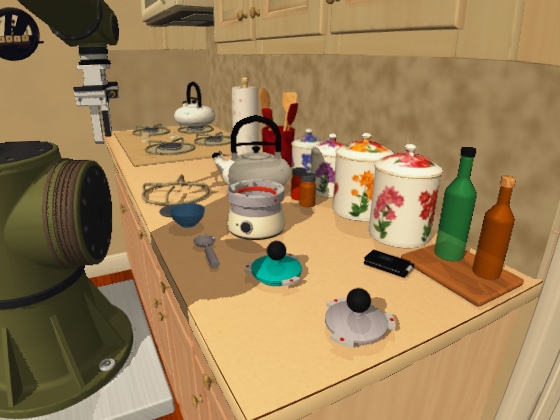

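View pics/top1.png

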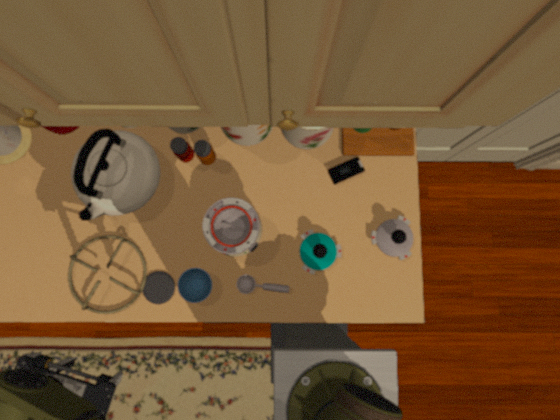

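View pics/wrist1.png

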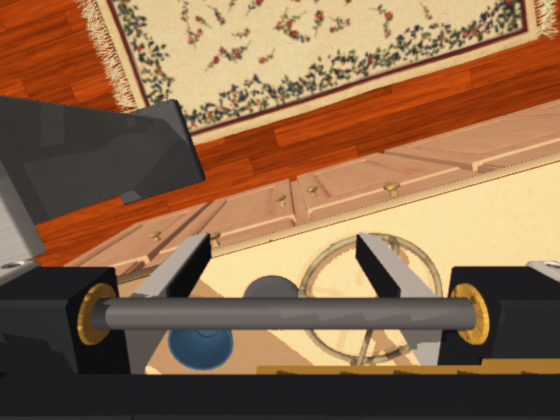

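The lid (grey) is at (395,238) in the top view and (357,318) in the scene view. The mill is at (232,227) and (257,210), and the turquoise decoy at (319,250). Next I zoom in and measure the red dots.

```bash
python3 - <<'E'
from h import *
def red(img):
    h=cv2.cvtColor(img,cv2.COLOR_RGB2HSV).astype(int)
    return (((h[...,0]<8)|(h[...,0]>172))&(h[...,1]>130)&(h[...,2]>70)).astype(np.uint8)
out=[]
for n,boxes in [('top',[(190,180,90,90),(355,200,70,70)]),('scene',[(210,165,90,90),(310,275,100,80)])]:
    c=cv2.imread(f'pics/{n}1.png')
    for b in boxes:
        x,y,w,hh=b; im=c[y:y+hh,x:x+w]
        m=red(cv2.cvtColor(im,cv2.COLOR_BGR2RGB))
        k,l,st,ce=cv2.connectedComponentsWithStats(m,connectivity=8)
        print(n,b,[(st[i][4],np.round(ce[i]+[x,y],1).tolist()) for i in range(1,k) if st[i][4]>1])
        out.append(cv2.resize(im,(400,300) ,interpolation=cv2.INTER_CUBIC))
cv2.imwrite('pics/z1.png',np.vstack([np.hstack(out[:2]),np.hstack(out[2:])]))
E
```

```text
top (190, 180, 90, 90) [(np.int32(289), [229.4, 224.9]), (np.int32(4), [254.5, 219.5]), (np.int32(3), [225.0, 249.0])]
top (355, 200, 70, 70) [(np.int32(2), [404.0, 218.5]), (np.int32(2), [372.5, 237.0]), (np.int32(2), [405.5, 256.0])]
scene (210, 165, 90, 90) [(np.int32(2), [290.5, 165.0]), (np.int32(180), [295.1, 187.3]), (np.int32(171), [255.9, 189.2]), (np.int32(7), [275.0, 200.0]), (np.int32(3), [290.0, 254.0])]
scene (310, 275, 100, 80) [(np.int32(8), [335.5, 300.0]), (np.int32(10), [391.5, 319.0]), (np.int32(11), [341.6, 338.9])]
```

View pics/z1.png

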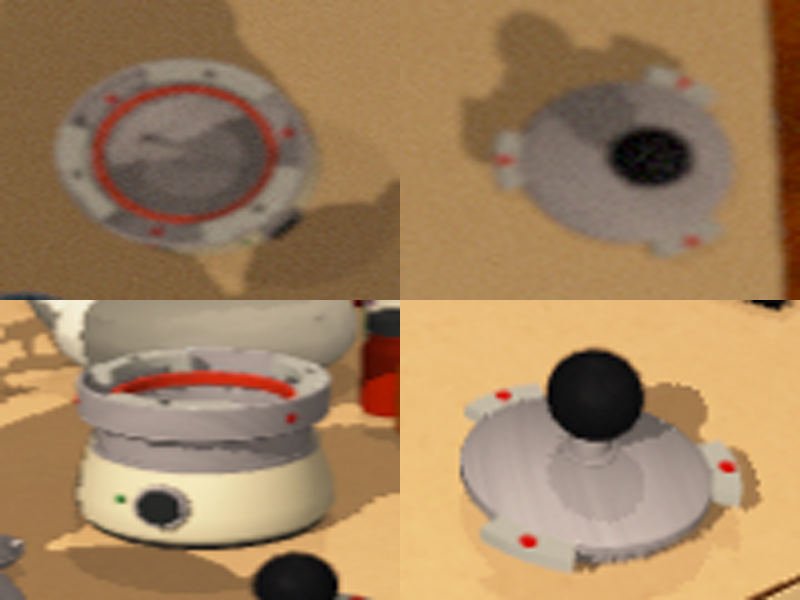

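```bash
cat >> h.py <<'E'
def tri(c1,u1,c2,u2):
    o1,d1=ray(c1,[u1]);o2,d2=ray(c2,[u2]);d1=d1[0];d2=d2[0]
    A=np.c_[d1,-d2];s=np.linalg.lstsq(A,o2-o1,rcond=None)[0]
    return (o1+s[0]*d1+o2+s[1]*d2)/2, np.linalg.norm(o1+s[0]*d1-o2-s[1]*d2)
E
python3 - <<'E'
from h import *
s=cam('scene');t=cam('top')
def blackc(c,b):
    x,y,w,h=b; g=c['img'][y:y+h,x:x+w].max(2)<45
    k,l,st,ce=cv2.connectedComponentsWithStats(g.astype(np.uint8)); i=1+np.argmax(st[1:,4]); 
    cn=cv2.findContours((l==i).astype(np.uint8),0,1)[0][0]
    return cv2.minEnclosingCircle(cn),st[i]
def bc(c,b):
    (ce,r),st=blackc(c,b); return np.array([b[0]+st[0]+(st[2]-1)/2,b[1]+st[1]+(st[3]-1)/2]),r,st
ks=bc(s,(335,280,50,45)); kt=bc(t,(380,220,40,35)); print(ks,kt)
print('knob',tri(s,ks[0],t,kt[0]))
print('kn z56', onz(s,[ks[0]],.056),onz(t,[kt[0]],.056))
for n,c,p in [('s',s,[(335.5,300),(391.5,319),(341.6,338.9)]),('t',t,[(404,218.5),(372.5,237),(405.5,256)])]:
    P=onz(c,p,.020)
    A=np.c_[2*P[:,:2],np.ones(3)];q=np.linalg.solve(A,(P[:,:2]**2).sum(1));ce=q[:2]
    print(n,P[:,:2],'centre',ce,'r',np.linalg.norm(P[:,:2]-ce,axis=1),np.degrees(np.arctan2(*(P[:,:2]-ce).T[::-1])))
# mill: seal ring in top
for n,c in [('t',t),('s',s)]:
    im=c['img'];h=cv2.cvtColor(im,cv2.COLOR_RGB2HSV).astype(int)
    m=(((h[...,0]<8)|(h[...,0]>172))&(h[...,1]>130)&(h[...,2]>70)).astype(np.uint8)
    b=(190,180,90,90) if n=='t' else (225,170,60,45)
    M=np.zeros_like(m);M[b[1]:b[1]+b[3],b[0]:b[0]+b[2]]=m[b[1]:b[1]+b[3],b[0]:b[0]+b[2]]
    k,l,st,ce=cv2.connectedComponentsWithStats(M); i=1+np.argmax(st[1:,4])
    v,u=np.nonzero(l==i)
    for z in [.087,.094,.101]:
        P=onz(c,np.c_[u,v],z)[:,:2]
        hull=cv2.convexHull((P*1e5).astype(np.float32)).reshape(-1,2)/1e5
        A=np.c_[2*hull,np.ones(len(hull))];q=np.linalg.lstsq(A,(hull**2).sum(1),rcond=None)[0]
        r=np.sqrt(q[2]+q[:2]@q[:2]);print(n,z,'ring c',q[:2],'r',r, 'resid',np.std(np.linalg.norm(hull-q[:2],axis=1)))
    if n=='t': C=q[:2]
P=onz(t,[(254.5,219.5),(225,249),(214.5,210)],.094)[:,:2]
C=onz(t,[(229.4,224.9)],.094)[0,:2]
for p in P: print(p,np.linalg.norm(p-C),np.degrees(np.arctan2(p[1]-C[1],p[0]-C[0])))
E
```

```text
(array([358.5, 300. ]), 11.940607070922852, array([ 12,   9,  24,  23, 438], dtype=int32)) (array([398., 236.]), 6.541286468505859, array([ 12,  10,  13,  13, 133], dtype=int32))
knob (array([ 0.44366437, -0.15786105,  0.05516447]), np.float64(0.00027975267071377117))
kn z56 [[ 0.44269818 -0.15871678  0.056     ]] [[ 0.44372088 -0.1576859   0.056     ]]
s [[ 0.44326734 -0.10142321]
 [ 0.49200827 -0.18640082]
 [ 0.3938879  -0.18581548]] centre [ 0.4431159  -0.15797713] r [0.05655413 0.05655413 0.05655413] [  89.84657684  -30.17167135 -150.51192134]
t [[ 0.49302399 -0.18661113]
 [ 0.44340962 -0.1011661 ]
 [ 0.39365932 -0.18671288]] centre [ 0.44331266 -0.15834941] r [0.0571834 0.0571834 0.0571834] [ -29.61895252   89.90284957 -150.26370572]
t 0.087 ring c [0.46688321 0.26672494] r 0.051301149593654595 resid 0.001509604631504588
t 0.094 ring c [0.46606893 0.26576295] r 0.05074542639197463 resid 0.0015591162733270619
t 0.101 ring c [0.46549824 0.26483433] r 0.05046919430906445 resid 0.0015468115309942953
s 0.087 ring c [0.47263595 0.28530512] r 0.049976745023947965 resid 0.0009008666525418537
s 0.094 ring c [0.4644195  0.26724964] r 0.048873127803282686 resid 0.0008809709505123676
s 0.101 ring c [0.4562032  0.24919429] r 0.04776939798827224 resid 0.0008610756065458811
[0.48063036 0.20768162] 0.06318803301731567 -77.56303045393908
[0.40780265 0.27901844] 0.059997335536978204 170.76212739708353
[0.50395468 0.30695697] 0.05268347930441444 45.49007972813588
```

```bash
cat >> h.py <<'E'
from scipy.spatial.transform import Rotation as Ro
def pose():
    s=ctrl.get_obs(); return s, np.array(s['ee_pos']), Ro.from_euler('xyz',s['eef_rot']).as_matrix()
E
python3 - <<'E'
from h import *
s,p,R=pose(); print(R.round(3)); c=cam('wrist')
Rc=cv2.Rodrigues(np.array(c['rvec'],float))[0]; o,_=ray(c,[[0,0]])
print('cam in tool',R.T@(o-p), 'cam z in tool',R.T@Rc[2], 'cam x',R.T@Rc[0],'cam y',R.T@Rc[1])
print(proj(c,[p,p-R[:,0]*.019]))
E
```

```text
[[-0.     0.283  0.959]
 [-0.     0.959 -0.283]
 [-1.    -0.     0.   ]]
cam in tool [-0.20240109  0.00064823 -0.07121066] cam z in tool [ 9.70901607e-01 -6.86558668e-04  2.39477760e-01] cam x [3.75164552e-04 9.99999024e-01 1.34588753e-03] cam y [-0.23947845 -0.00121688  0.97090092]
[[282.29111903 236.63496011]
 [282.21846734 246.16909298]]
```

Emit:
play_rows --deltas '[[[0, -18, 34, 0, 0, 0, 94], [0, -18, 34, 0, 0, 0, 94], [0, -18, 34, 0, 0, 0, 94], [0, -18, 34, 0, 0, 0, 94], [0, -18, 34, 0, 0, 0, 94], [0, -18, 34, 0, 0, 0, 94], [0, -18, 34, 0, 0, 0, 94], [0, -18, 34, 0, 0, 0, 94], [0, -18, 34, 0, 0, 0, 94], [0, -18, 34, 0, 0, 0, 94]]]'

```text
time_s: 1.3
ee_pos: [0.4317, 0.2574, 0.1819]
eef_rot: [0.726, 1.571, 0.439]
force: [-0.6, 0.3, -0.0]
grip_width: 0.094
```

Emit:
play_rows --deltas '[[[0, 0, 0, 0.14, 0, 0, 94], [0, 0, 0, 0.14, 0, 0, 94], [0, 0, 0, 0.14, 0, 0, 94], [0, 0, 0, 0.14, 0, 0, 94], [0, 0, 0, 0.14, 0, 0, 94], [0, 0, 0, 0.14, 0, 0, 94], [0, 0, 0, 0.14, 0, 0, 94], [0, 0, 0, 0.14, 0, 0, 94], [0, 0, 0, 0.14, 0, 0, 94], [0, 0, 0, 0, 0, 0, 94]]]'

```text
time_s: 2.3
ee_pos: [0.4307, 0.2587, 0.1817]
eef_rot: [-0.924, 1.571, -2.473]
force: [-1.5, 0.2, -0.0]
grip_width: 0.0939
```

```bash
python3 - <<'E'
from h import *
s,p,R=pose(); print(s['time_s'],p,R.round(3),s['qpos']); c=cam('wrist','w2.png')
print(proj(c,[[.4655,.2665,.1]]))
E
```

```text
2.3 [0.43073886 0.25868075 0.18171147] [[-0.     1.     0.022]
 [-0.     0.022 -1.   ]
 [-1.    -0.     0.   ]] [ 4.67927363e-01  1.93950164e-01  1.65308477e+00 -1.93134127e-05
  1.29464922e+00  4.46241903e-01]
[[320.03416136 201.47211107]]
```

View pics/w2.png

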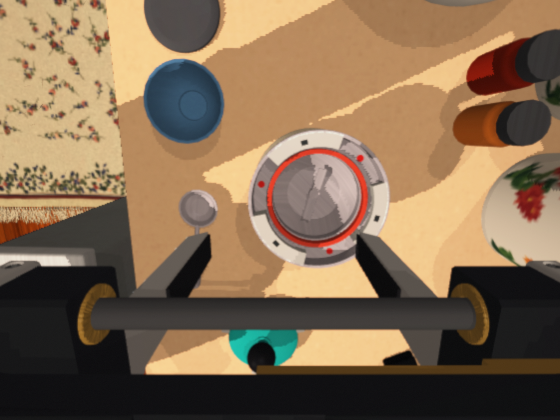

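The wrist view shows the whole mouth: red dots near (360,158), (261,184) and (330,251), with the seal ring around (316,198).

```bash
python3 - <<'E'
from h import *
c=cam('wrist')
im=c['img'];h=cv2.cvtColor(im,cv2.COLOR_RGB2HSV).astype(int)
m=(((h[...,0]<8)|(h[...,0]>172))&(h[...,1]>130)&(h[...,2]>70)).astype(np.uint8)
M=np.zeros_like(m);M[120:270,240:400]=m[120:270,240:400]
k,l,st,ce=cv2.connectedComponentsWithStats(M,connectivity=8)
for i in range(1,k): 
    if st[i][4]>3: print(st[i],ce[i].round(1))
i=1+np.argmax(st[1:,4]); v,u=np.nonzero(l==i)
dots=[ce[j] for j in range(1,k) if j!=i and 5<st[j][4]<100]
cn=max(cv2.findContours((l==i).astype(np.uint8),cv2.RETR_EXTERNAL,cv2.CHAIN_APPROX_NONE)[0],key=len).reshape(-1,2)
for z in [.087,.094,.101]:
    P=onz(c,cn,z)[:,:2]
    w=np.ones(len(P),bool)
    for _ in range(5):
        A=np.c_[2*P[w],np.ones(w.sum())];q=np.linalg.lstsq(A,(P[w]**2).sum(1),rcond=None)[0]
        C=q[:2];r=np.sqrt(q[2]+C@C);d=np.linalg.norm(P-C,axis=1)-r;w=abs(d)<.0015
    print('ring',z,C,r,d[w].std(),w.sum(),len(P))
    D=onz(c,dots,z)[:,:2]
    A=np.c_[2*D,np.ones(len(D))];q=np.linalg.solve(A,(D**2).sum(1)) 
    print('  dots c',q[:2],np.sqrt(q[2]+q[:2]@q[:2]),np.degrees(np.arctan2(*(D-q[:2]).T[::-1])), 'vs ring c',np.linalg.norm(D-C,axis=1),np.degrees(np.arctan2(*(D-C).T[::-1])))
# collar outline
E
```

```text
[ 267  149  101   99 1756] [319.1 200. ]
[357 155   7   8  40] [360.  158.4]
[258 181   7   6  34] [261.  183.7]
[326 249   6   5  28] [328.7 251. ]
ring 0.087 [0.46392963 0.26564625] 0.05176034827895608 0.0003084355679657574 281 281
  dots c [0.46343315 0.2663513 ] 0.059315467839641534 [ 45.95033614 165.87741494 -74.15407557] vs ring c [0.05948305 0.05997161 0.05850234] [ 46.76626692 165.33990547 -74.43329541]
ring 0.094 [0.46306344 0.26714028] 0.050540930787248604 0.00030116916155336026 281 281
  dots c [0.46257866 0.26782872] 0.05791805995083448 [ 45.95033614 165.87741494 -74.15407557] vs ring c [0.0580817  0.05855875 0.05712409] [ 46.76626692 165.33990547 -74.43329541]
ring 0.101 [0.46219725 0.2686343 ] 0.04932151329553945 0.0002939027551409654 281 281
  dots c [0.46172417 0.26930614] 0.05652065206202662 [ 45.95033614 165.87741494 -74.15407557] vs ring c [0.05668034 0.05714588 0.05574583] [ 46.76626692 165.33990547 -74.43329541]
```

Emit:
play_rows --deltas '[[[0, 17, -4, -0.14, 0, 0, 94], [0, 16, -6, -0.14, 0, 0, 94], [0, 0, 0, -0.14, 0, 0, 94], [0, 0, 0, -0.14, 0, 0, 94], [0, 0, 0, -0.14, 0, 0, 94], [0, 0, 0, -0.14, 0, 0, 94], [0, 0, 0, -0.14, 0, 0, 94], [0, 0, 0, -0.14, 0, 0, 94], [0, 0, 0, -0.14, 0, 0, 94], [0, 0, 0, -0.14, 0, 0, 94]]]'

```text
time_s: 3.4
ee_pos: [0.4625, 0.2716, 0.1817]
eef_rot: [-2.554, 1.571, -2.691]
force: [1.2, -0.2, 0.5]
grip_width: 0.0936
```

Emit:
play_rows --deltas '[[[0, 0, 0, -0.14, 0, 0, 94], [0, 0, 0, -0.14, 0, 0, 94], [0, 0, 0, -0.14, 0, 0, 94], [0, 0, 0, -0.14, 0, 0, 94], [0, 0, 0, -0.14, 0, 0, 94], [0, 0, 0, 0, 0, 0, 94], [0, 0, 0, 0, 0, 0, 94]]]'

```text
time_s: 4.1
ee_pos: [0.4625, 0.2716, 0.1817]
eef_rot: [2.857, 1.571, -2.875]
force: [0.3, 0.5, -0.5]
grip_width: 0.0941
```

```bash
cat > mill.py <<'E'
from h import *
s,p,R=pose(); print(s['time_s'],p,R[:,2],s['qpos'])
c=cam('wrist','w3.png')
im=c['img'];h=cv2.cvtColor(im,cv2.COLOR_RGB2HSV).astype(int)
m=(((h[...,0]<8)|(h[...,0]>172))&(h[...,1]>130)&(h[...,2]>70)).astype(np.uint8)
M=np.zeros_like(m);u0,v0=proj(c,[[.4635,.267,.094]])[0].astype(int);print(u0,v0)
a,b=max(v0-75,0),u0-75
M[a:v0+75,b:b+150]=m[a:v0+75,b:b+150]
k,l,st,ce=cv2.connectedComponentsWithStats(M,connectivity=8)
for i in range(1,k): 
    if st[i][4]>3: print(st[i],ce[i].round(1))
i=1+np.argmax(st[1:,4])
dots=[ce[j] for j in range(1,k) if j!=i and 15<st[j][4]<100]
cn=max(cv2.findContours((l==i).astype(np.uint8),cv2.RETR_EXTERNAL,cv2.CHAIN_APPROX_NONE)[0],key=len).reshape(-1,2)
for z in [.087,.094,.101]:
    P=onz(c,cn,z)[:,:2]
    w=np.ones(len(P),bool)
    for _ in range(5):
        A=np.c_[2*P[w],np.ones(w.sum())];q=np.linalg.lstsq(A,(P[w]**2).sum(1),rcond=None)[0]
        C=q[:2];r=np.sqrt(q[2]+C@C);d=np.linalg.norm(P-C,axis=1)-r;w=abs(d)<.0015
    D=onz(c,dots,z)[:,:2]
    print('ring',z,C,r,d[w].std(),w.sum(),len(P),np.linalg.norm(D-C,axis=1),np.degrees(np.arctan2(*(D-C).T[::-1])))
E
python3 mill.py
```

```text
4.1 [0.46246986 0.27162732 0.18173448] [ 8.52009714e-01  5.23525972e-01 -5.43419184e-05] [ 4.62759573e-01  2.69535485e-01  1.55994761e+00  1.14115009e-05
  1.31216509e+00 -1.65902381e+00]
276 205
[ 227  154  100   98 1745] [276.1 205.7]
[316 161   6   7  33] [318.5 163.6]
[218 186   7   6  34] [220.7 188.6]
[288 253   6   6  29] [290.4 255.3]
ring 0.087 [0.46448708 0.26706799] 0.05177135574063851 0.0003146976660744443 280 280 [0.05992969 0.05956551 0.05833544] [166.42103573 -74.9827221   46.22214692]
ring 0.094 [0.46300984 0.26635011] 0.050551701729213 0.0003072838700607512 280 280 [0.05851784 0.05816224 0.05696115] [166.42103573 -74.9827221   46.22214692]
ring 0.101 [0.46153261 0.26563223] 0.04933204771778761 0.0002998700740470608 280 280 [0.05710599 0.05675897 0.05558686] [166.42103573 -74.9827221   46.22214692]
```

View pics/w3.png

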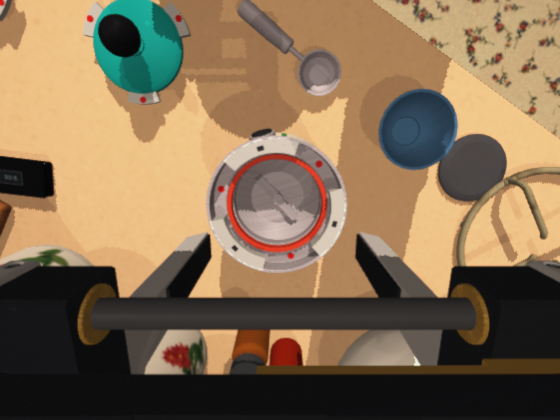

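Emit:
play_rows --deltas '[[[0, 0, 0, 0.14, 0, 0, 94], [0, 0, 0, 0.14, 0, 0, 94], [0, 0, 0, 0.14, 0, 0, 94], [0, 0, 0, 0.14, 0, 0, 94], [0, 0, 0, 0.14, 0, 0, 94], [0, 0, 0, 0.14, 0, 0, 94], [0, 0, 0, 0.14, 0, 0, 94], [0, 0, 0, 0.14, 0, 0, 94], [0, 0, 0, 0.14, 0, 0, 94], [0, 0, 0, 0.14, 0, 0, 94]]]'

```text
time_s: 5.15
ee_pos: [0.4625, 0.2716, 0.1818]
eef_rot: [-1.75, 1.571, -2.604]
force: [-0.3, 0.1, 0.1]
grip_width: 0.0939
```

Emit:
play_rows --deltas '[[[0, 0, 0, 0.14, 0, 0, 94], [0, 0, 0, 0.06, 0, 0, 94], [0, -23, 35, 0, 0, 0, 94], [0, -23, 35, 0, 0, 0, 94], [0, -23, 35, 0, 0, 0, 94], [0, -23, 35, 0, 0, 0, 94], [0, -23, 35, 0, 0, 0, 94], [0, -23, 35, 0, 0, 0, 94], [0, -23, 35, 0, 0, 0, 94], [0, -23, 35, 0, 0, 0, 94]]]'

```text
time_s: 6.15
ee_pos: [0.4429, -0.0645, 0.182]
eef_rot: [0.887, 1.57, -0.162]
force: [-0.4, 0.2, -0.2]
grip_width: 0.094
```

Emit:
play_rows --deltas '[[[0, -23, 35, 0, 0, 0, 94], [0, 0, 0, 0, 0, 0, 94]]]'

```text
time_s: 6.35
ee_pos: [0.4404, -0.1083, 0.1818]
eef_rot: [-0.353, 1.57, -1.406]
force: [0.0, -0.7, 0.8]
grip_width: 0.0941
```

```bash
cat > lid.py <<'E'
import sys
from h import *
def lid(name,zl,guess):
    """zl = world z of dots"""
    c=cam('wrist',name)
    h=cv2.cvtColor(c['img'],cv2.COLOR_RGB2HSV).astype(int)
    m=(((h[...,0]<8)|(h[...,0]>172))&(h[...,1]>130)&(h[...,2]>70)).astype(np.uint8)
    u0,v0=proj(c,[guess])[0].astype(int);print('pix',u0,v0)
    M=np.zeros_like(m);a,b=max(v0-90,0),max(u0-100,0);M[a:v0+90,b:u0+100]=m[a:v0+90,b:u0+100]
    k,l,st,ce=cv2.connectedComponentsWithStats(M,connectivity=8)
    D=[]
    for i in range(1,k):
        if st[i][4]>5:
            print(st[i],ce[i].round(1),onz(c,[ce[i]],zl)[0].round(4)); D.append(ce[i])
    return c,np.array(D)
if __name__=='__main__':
    s,p,R=pose(); print(s['time_s'],p,R.round(3),s['qpos'])
    c,D=lid('w4.png',.020,[.4432,-.1582,.02])
    P=onz(c,D,.02)[:,:2]
    if len(P)==3:
        A=np.c_[2*P,np.ones(3)];q=np.linalg.solve(A,(P**2).sum(1));print(q[:2],np.linalg.norm(P-q[:2],axis=1),np.degrees(np.arctan2(*(P-q[:2]).T[::-1])))
E
python3 lid.py
```

```text
6.35 [ 0.44044798 -0.1082678   0.18177364] [[ 0.     0.869  0.495]
 [-0.001  0.495 -0.869]
 [-1.    -0.     0.001]] [-3.21464349e-01  8.29851921e-02  1.77943188e+00 -5.65341723e-04
  1.27888948e+00 -8.38983298e-01]
pix 266 227
[286 187   5   5  21] [287.8 189.1] [ 0.4419 -0.1008  0.02  ]
[220 225   5   4  18] [222.2 226.5] [ 0.3923 -0.1855  0.02  ]
[286 260   4   4  16] [287.5 261.5] [ 0.4903 -0.1861  0.02  ]
[ 0.44150236 -0.15742624] [0.05662834 0.05662834 0.05662834] [  89.61491759 -150.31239998  -30.47151399]
```

View pics/w4.png

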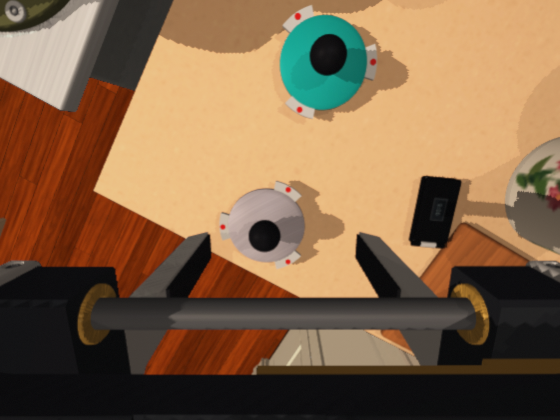

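Emit:
play_rows --deltas '[[[0, -11, 22, 0, 0, 0, 94], [0, -11.6, 22, 0, 0, 0, 94], [40, 0, 0, 0, 0, 0, 94], [40, 0, 0, 0, 0, 0, 94], [20, 0, 0, 0, 0, 0, 94], [0, 0, 0, 0, 0, 0, 94]]]'

```text
time_s: 7.0
ee_pos: [0.4422, -0.1525, 0.0795]
eef_rot: [-2.535, 1.566, 2.702]
force: [-0.6, -0.4, 0.0]
grip_width: 0.0945
```

```bash
python3 - <<'E'
from h import *
s,p,R=pose(); print(s['time_s'],p,R.round(3),s['qpos'],s['force']); c=cam('wrist','w5.png'); cam('scene','s5.png')
print(proj(c,[p,p-R[:,0]*.019,[.4426,-.1579,.056]]))
E
```

```text
7.0 [ 0.44217492 -0.1524833   0.07948611] [[-0.004  0.866  0.5  ]
 [ 0.002  0.5   -0.866]
 [-1.    -0.003 -0.004]] [-4.10497102e-01  2.39869303e-01  1.85525199e+00  1.61421982e-04
  1.05121676e+00 -9.34475098e-01] [-0.63789762 -0.40434016  0.01314849]
[[284.38764103 236.41618993]
 [284.51583206 245.93894855]
 [281.44188568 232.6078501 ]]
```

View pics/w5.png

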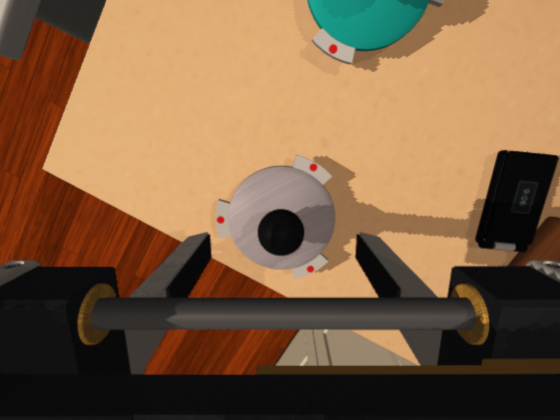

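View pics/s5.png

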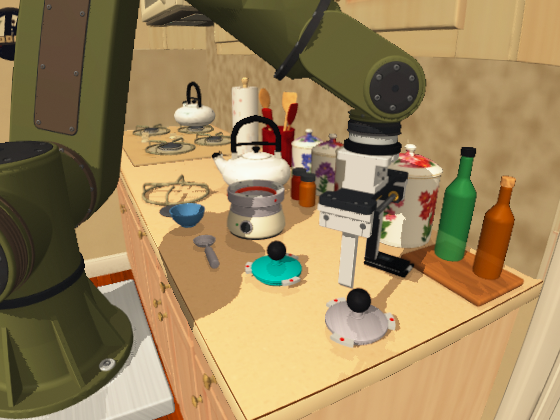

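Emit:
play_rows --deltas '[[[0, -2.4, 4.9, 0, 0, 0, 94], [0, 0, 0, 0, 0, 0, 94]]]'

```text
time_s: 7.3
ee_pos: [0.4445, -0.1601, 0.083]
eef_rot: [0.601, 1.568, -0.446]
force: [-0.4, -0.6, 0.2]
grip_width: 0.0938
```

```bash
python3 - <<'E'
from h import *
s,p,R=pose(); print(s['time_s'],p,R.round(4),s['qpos'],s['force']); c=cam('scene')
print(proj(c,[p,p+R[:,1]*.047,p-R[:,1]*.047]))
E
```

```text
7.3 [ 0.44445574 -0.16009054  0.08302871] [[ 0.0021  0.8659  0.5002]
 [-0.001   0.5002 -0.8659]
 [-1.      0.0013  0.0019]] [-4.23246986e-01  2.40146964e-01  1.84526902e+00 -6.23138439e-05
  1.05384178e+00 -9.47031768e-01] [-0.35002905 -0.62066552  0.1727957 ]
[[361.68137045 285.35350694]
 [372.071668   271.60650465]
 [349.81688075 300.95335716]]
```

Emit:
play_rows --deltas '[[[0, 0, 0, 0, 0, 0, 94], [0, 0, 0, 0, 0, 0, 94], [0, 0, 0, 0, 0, 0, 94]]]'

```text
time_s: 7.65
ee_pos: [0.4437, -0.1595, 0.0819]
eef_rot: [0.649, 1.571, -0.398]
force: [0.5, -0.7, -0.1]
grip_width: 0.0938
```

```bash
python3 - <<'E'
from h import *
s,p,R=pose(); print(s['time_s'],p,R.round(4),s['qpos'],s['force']); 
d=R.T@(np.array([.4426,-.1579,.036])-p);print(d*1000)
E
```

```text
7.65 [ 0.44372942 -0.15951112  0.08188573] [[ 2.000e-04  8.659e-01  5.003e-01]
 [-1.000e-04  5.003e-01 -8.659e-01]
 [-1.000e+00  1.000e-04  2.000e-04]] [-4.22794899e-01  2.41261452e-01  1.84694407e+00  5.90032607e-06
  1.05318443e+00 -9.46741105e-01] [ 0.49493735 -0.71168738 -0.08085148]
[45.88539434 -0.17749309 -1.9674479 ]
```

Emit:
play_rows --deltas '[[[15, 0, -2, 0, 0, 0, 94], [15, 0, 0, 0, 0, 0, 94], [10, 0, 0, 0, 0, 0, 94], [6, 0, 0, 0, 0, 0, 94], [0, 0, 0, 0, 0, 0, 94], [0, 0, 0, 0, 0, 0, 60], [0, 0, 0, 0, 0, 0, 46]]]' --grip_force 20

```text
time_s: 8.35
ee_pos: [0.443, -0.1579, 0.0363]
eef_rot: [0.647, 1.57, -0.4]
force: [-0.8, -0.4, 0.5]
grip_width: 0.0818
```

Emit:
play_rows --deltas '[[[0, 0, 0, 0, 0, 0, 30], [0, 0, 0, 0, 0, 0, 20], [0, 0, 0, 0, 0, 0, 20], [0, 0, 0, 0, 0, 0, 20]]]' --grip_force 20

```text
time_s: 8.75
ee_pos: [0.4427, -0.1578, 0.0358]
eef_rot: [0.582, 1.571, -0.465]
force: [0.5, -0.3, 0.7]
grip_width: 0.0495
```

```bash
python3 - <<'E'
from h import *
s,p,R=pose(); print(s['time_s'],p,R.round(4),s['force'],s['moment'],s['grip_width']); c=cam('wrist','w6.png'); cam('scene','s6.png')
E
```

```text
8.75 [ 0.442701   -0.15780763  0.03580315] [[ 1.000e-04  8.658e-01  5.003e-01]
 [-0.000e+00  5.003e-01 -8.658e-01]
 [-1.000e+00  0.000e+00  1.000e-04]] [ 0.45819424 -0.30173546  0.68074669] [-0.0694456   0.03794635  0.01925599] 0.049493137054257855
```

View pics/w6.png

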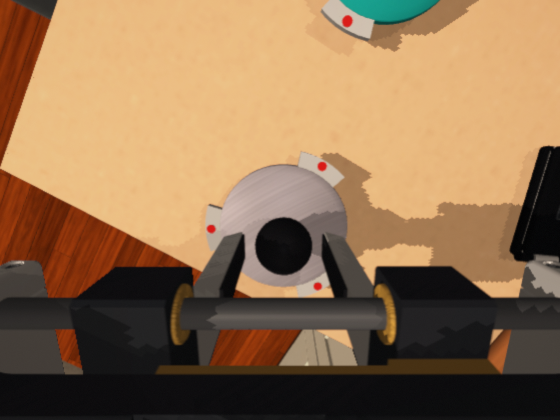

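View pics/s6.png

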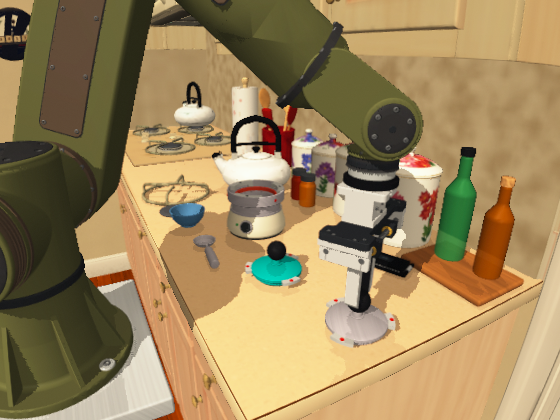

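The fingers straddle the knob at its widest part (w6: knob at (284,245), fingers either side). Closing fully now.

Emit:
play_rows --deltas '[[[0, 0, 0, 0, 0, 0, 20], [0, 0, 0, 0, 0, 0, 20], [0, 0, 0, 0, 0, 0, 20], [0, 0, 0, 0, 0, 0, 20]]]' --grip_force 20

```text
time_s: 9.25
ee_pos: [0.4427, -0.1578, 0.0357]
eef_rot: [1.397, 1.571, 0.35]
force: [0.8, -0.1, -0.6]
grip_width: 0.0353
```

Emit:
play_rows --deltas '[[[0, 0, 0, 0, 0, 0, 20], [0, 0, 0, 0, 0, 0, 20], [0, 0, 0, 0, 0, 0, 20], [0, 0, 0, 0, 0, 0, 20]]]' --grip_force 58

```text
time_s: 9.65
ee_pos: [0.4427, -0.1578, 0.0357]
eef_rot: [-2.34, 1.571, 2.896]
force: [0.7, 0.1, -0.7]
grip_width: 0.0338
```

```bash
python3 - <<'E'
from h import *
s,p,R=pose(); print(s['time_s'],p,R.round(4),s['force'],s['moment'],s['grip_width'])
E
```

```text
9.65 [ 0.44267201 -0.15777044  0.03572343] [[-0.      0.8658  0.5004]
 [ 0.      0.5004 -0.8658]
 [-1.     -0.     -0.    ]] [ 0.66085536  0.07734314 -0.72393367] [-0.01578917 -0.0906555   0.01003468] 0.033824576451777603
```

```bash
python3 - <<'E'
from h import *
c=cam('wrist'); s=cam('scene')
a=cv2.resize(c['img'][140:320,180:400],(440,360),interpolation=cv2.INTER_CUBIC)
b=cv2.resize(s['img'][230:350,300:420],(360,360),interpolation=cv2.INTER_CUBIC)
cv2.imwrite('pics/z7.png',cv2.cvtColor(np.hstack([a,b]),cv2.COLOR_RGB2BGR))
E
```

```text
(no output)
```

View pics/z7.png

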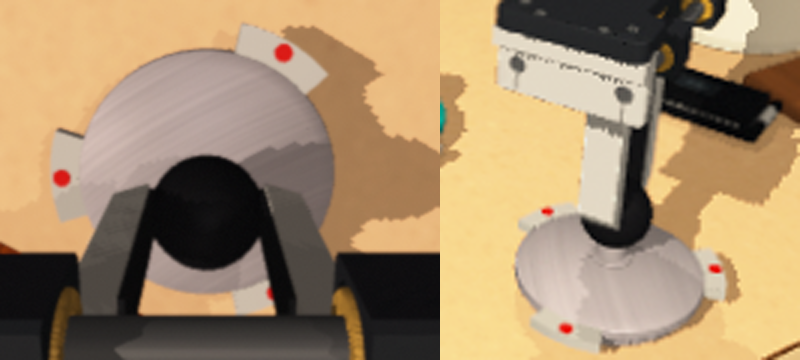

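```bash
python3 - <<'E'
from h import *
s,p,R=pose();c=cam('scene')
y=R[:,1];x=R[:,0];z=R[:,2]
print('tips',proj(c,[p-y*.017,p-y*.0295,p-y*.017-z*.008,p-y*.017+z*.008]).round(1).tolist())
k=np.array([.4427,-.1578,.056]); print('ball c,bottom',proj(c,[k,k-[0,0,.019]]).round(1))
w=cam('wrist'); print(proj(w,[p-x*.019,p-y*.017,p+y*.017,p-y*.017-x*.019]).round(1).tolist())
E
```

```text
tips [[352.7, 316.2], [349.6, 320.6], [347.9, 314.5], [357.6, 317.9]]
ball c,bottom [[358.1 299.7]
 [357.  309.7]]
[[284.5, 245.9], [261.0, 236.4], [307.8, 236.3], [258.9, 245.9]]
```

```bash
python3 - <<'E'
from h import *
s=cv2.imread('pics/s5.png'); w=cv2.imread('pics/w5.png')
a=cv2.resize(s[180:330,300:420],(480,600),interpolation=cv2.INTER_NEAREST)
b=cv2.resize(w[210:310,150:230],(320,400),interpolation=cv2.INTER_NEAREST)
b=np.vstack([b,np.zeros((200,320,3),np.uint8)])
cv2.imwrite('pics/z8.png',np.hstack([a,b]))
E
```

```text
(no output)
```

View pics/z8.png

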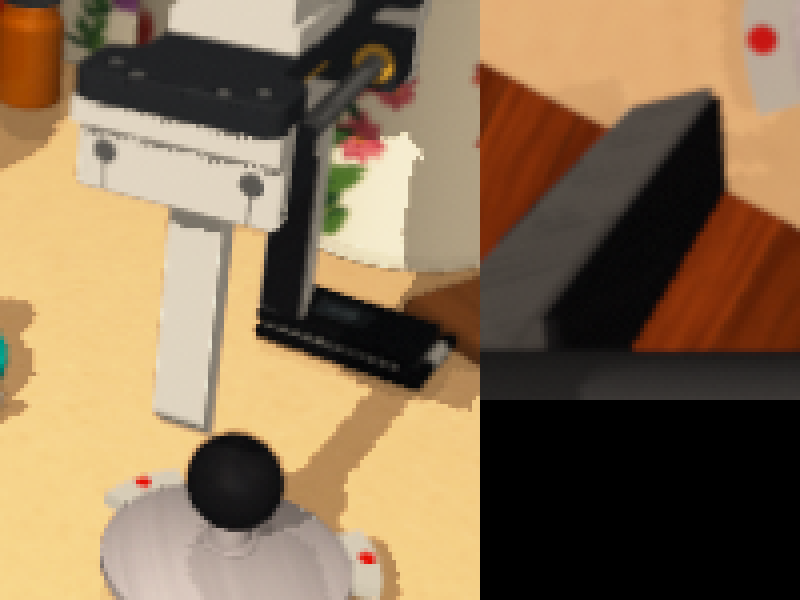

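```bash
python3 - <<'E'
from h import *
s,p0,R=pose();c=cam('scene');w=cam('wrist')
x,y,z=R.T
p=np.array([.44217,-.15248,.0795])
for up in [0,.01,.015,.02,.025]:
    q=p-x*up
    print(up,proj(c,[q-y*.0595-z*.008,q-y*.0595+z*.008,q-y*.047+z*.008]).round(0).tolist(), proj(w,[p0-x*up-y*.047-z*.008,p0-x*up-y*.047+z*.008]).round(1).tolist())
E
```

```text
0 [[336.0, 303.0], [347.0, 307.0], [350.0, 302.0]] [[219.2, 226.0], [220.4, 246.8]]
0.01 [[337.0, 297.0], [347.0, 301.0], [351.0, 297.0]] [[216.1, 230.3], [217.4, 252.1]]
0.015 [[337.0, 294.0], [348.0, 298.0], [351.0, 294.0]] [[214.5, 232.7], [215.8, 254.9]]
0.02 [[337.0, 291.0], [348.0, 295.0], [352.0, 291.0]] [[212.8, 235.1], [214.2, 257.8]]
0.025 [[338.0, 288.0], [348.0, 292.0], [352.0, 288.0]] [[210.9, 237.7], [212.4, 260.9]]
```

Emit:
play_rows --deltas '[[[-2, 0, 0, 0, 0, 0, 20], [-3, 0, 0, 0, 0, 0, 20], [-5, 0, 0, 0, 0, 0, 20], [0, 0, 0, 0, 0, 0, 20], [0, 0, 0, 0, 0, 0, 20]]]'

```text
time_s: 10.45
ee_pos: [0.4427, -0.1578, 0.0459]
eef_rot: [0.551, 1.57, -0.495]
force: [-0.5, -0.2, -2.6]
grip_width: 0.0341
```

```bash
python3 - <<'E'
from h import *
s,p,R=pose(); print(s['time_s'],p,R.round(4),s['force'],s['moment'],s['grip_width'])
c=cam('wrist'); s=cam('scene')
a=cv2.resize(c['img'][140:320,180:400],(440,360),interpolation=cv2.INTER_CUBIC)
b=cv2.resize(s['img'][230:350,300:420],(360,360),interpolation=cv2.INTER_CUBIC)
cv2.imwrite('pics/z9.png',cv2.cvtColor(np.hstack([a,b]),cv2.COLOR_RGB2BGR))
E
```

```text
10.45 [ 0.44274023 -0.15781906  0.04592878] [[ 3.000e-04  8.658e-01  5.004e-01]
 [-2.000e-04  5.004e-01 -8.658e-01]
 [-1.000e+00  2.000e-04  3.000e-04]] [-0.53095724 -0.15200761 -2.55279809] [-0.1047273   0.04276879  0.01618771] 0.034068827903447375
```

View pics/z9.png

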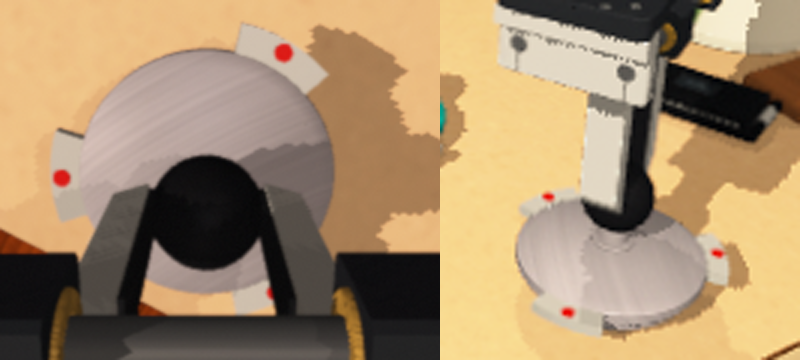

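Emit:
play_rows --deltas '[[[-15, 0, 0, 0, 0, 0, 20], [-30, 0, 0, 0, 0, 0, 20], [-30, 0, 0, 0, 0, 0, 20], [-30, 0, 0, 0, 0, 0, 20], [-15, 0, 0, 0, 0, 0, 20], [-5, 4, -6, 0, 0, 0, 20], [0, 10, -16, 0, 0, 0, 20], [0, 16, -25, 0, 0, 0, 20], [0, 19, -30, 0, 0, 0, 20], [0, 20, -31, 0, 0, 0, 20]]]'

```text
time_s: 11.55
ee_pos: [0.4477, -0.0282, 0.1697]
eef_rot: [-2.267, 1.569, 2.969]
force: [1.1, 0.2, -2.9]
grip_width: 0.0343
```

Emit:
play_rows --deltas '[[[0, 20, -31, 0, 0, 0, 20], [0, 20, -31, 0, 0, 0, 20], [0, 20, -31, 0, 0, 0, 20], [0, 20, -31, 0, 0, 0, 20], [0, 20, -31, 0, 0, 0, 20], [0, 20, -31, 0, 0, 0, 20], [0, 18, -28, 0, 0, 0, 20], [0, 14, -22, 0, 0, 0, 20], [0, 7, -11, 0, 0, 0, 20], [0, 2, -3, 0, 0, 0, 20]]]'

```text
time_s: 12.55
ee_pos: [0.4621, 0.2681, 0.1698]
eef_rot: [-1.632, 1.569, -2.677]
force: [-1.7, -0.6, -2.2]
grip_width: 0.0342
```

Emit:
play_rows --deltas '[[[0, 0, 0, -0.06, 0, 0, 20], [0, 0, 0, -0.12, 0, 0, 20], [0, 0, 0, -0.14, 0, 0, 20], [0, 0, 0, -0.14, 0, 0, 20], [0, 0, 0, -0.14, 0, 0, 20], [0, 0, 0, -0.14, 0, 0, 20], [0, 0, 0, -0.14, 0, 0, 20], [0, 0, 0, -0.14, 0, 0, 20], [0, 0, 0, -0.14, 0, 0, 20], [0, 0, 0, -0.12, 0, 0, 20]]]'

```text
time_s: 13.55
ee_pos: [0.4627, 0.2661, 0.1704]
eef_rot: [-2.604, 1.57, -2.366]
force: [0.5, -0.3, -3.2]
grip_width: 0.0339
```

Emit:
play_rows --deltas '[[[0, 0, 0, -0.046, 0, 0, 20], [0, 0, 0, 0, 0, 0, 20], [0, 0, 0, 0, 0, 0, 20], [0, 0, 0, 0, 0, 0, 20]]]'

```text
time_s: 13.95
ee_pos: [0.4627, 0.2669, 0.1707]
eef_rot: [-2.599, 1.571, -2.321]
force: [0.2, -0.3, -2.6]
grip_width: 0.034
```

```bash
python3 - <<'E'
from h import *
s,p,R=pose(); print(s['time_s'],p,R.round(4),np.round(s['qpos'],3),s['force'],s['moment'],s['grip_width'])
d=R.T@(np.array([.4633,.2667,.171])-p);print(d*1000, np.degrees(np.arctan2(R[1,2],R[0,2])))
c=cam('wrist','w10.png'); cam('scene','s10.png')
print(proj(c,[p,p-R[:,0]*.019]))
E
```

```text
13.95 [0.4627218  0.26686775 0.17067595] [[-1.000e-04 -2.739e-01  9.617e-01]
 [-1.000e-04  9.617e-01  2.739e-01]
 [-1.000e+00 -1.000e-04 -1.000e-04]] [ 0.455  0.274  1.581 -0.     1.287 -1.394] [ 0.18831201 -0.32370174 -2.61235052] [-0.07112209 -0.00016631  0.04312301] 0.03401569833102606
[-0.32409119 -0.31975638  0.51007861] 15.89929227752355
[[280.92039658 235.80838883]
 [280.72210519 245.26860424]]
```

View pics/w10.png

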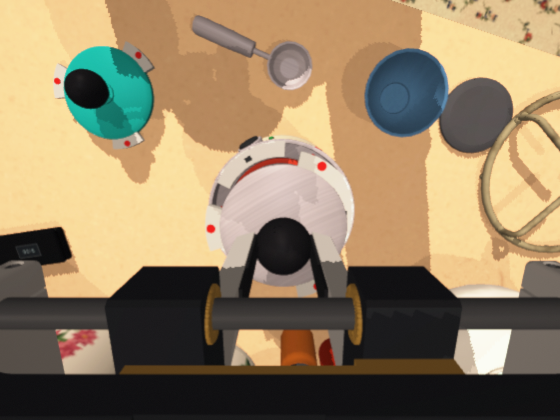

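View pics/s10.png

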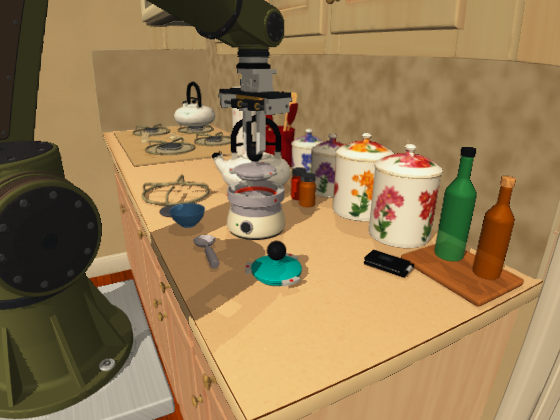

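```bash
python3 - <<'E'
from h import *
from lid import lid
s,p,R=pose()
c,D=lid('w11.png',.155,[p[0],p[1],.155])
P=onz(c,D,.155)[:,:2]
for q in P: print(q, np.linalg.norm(q-p[:2]),np.degrees(np.arctan2(q[1]-p[1],q[0]-p[0])))
E
```

```text
pix 281 229
[238 158  60  23 290] [269.5 164. ] [0.4165 0.2452 0.155 ]
[318 162   8   9  61] [321.5 165.8] [0.4074 0.2825 0.155 ]
[207 225   8   8  54] [210.4 228.4] [0.4772 0.214  0.155 ]
[313 284   4   6  14] [314.7 286.4] [0.5025 0.307  0.155 ]
[0.41654487 0.24516811] 0.05110751605534258 -154.60496172975212
[0.40736603 0.2824667 ] 0.057445329547278705 164.46979320994612
[0.47716427 0.21400138] 0.0550161699711191 -74.77233901566017
[0.50250385 0.30695973] 0.056330741150938106 45.06037766422396
```

Emit:
play_rows --deltas '[[[8, -0.3, 0.6, 0, 0, 0, 20], [10, 0, 0, 0, 0, 0, 20], [4, 0, 0, 0, 0, 0, 20], [2, 0, 0, 0, 0, 0, 20], [0, 0, 0, 0, 0, 0, 20]]]'

```text
time_s: 14.6
ee_pos: [0.4633, 0.2671, 0.1464]
eef_rot: [-2.971, 1.57, -2.692]
force: [-0.2, 0.1, -2.3]
grip_width: 0.0336
```

Emit:
play_rows --deltas '[[[3, 0, 0, 0, 0, 0, 20], [3, 0, 0, 0, 0, 0, 20], [0, 0, 0, 0, 0, 0, 20]]]'

```text
time_s: 14.9
ee_pos: [0.4632, 0.2671, 0.1404]
eef_rot: [-2.94, 1.57, -2.661]
force: [-0.7, 0.3, -3.2]
grip_width: 0.0339
```

Emit:
play_rows --deltas '[[[3, 0, 0, 0, 0, 0, 20], [3, 0, 0, 0, 0, 0, 20], [0, 0, 0, 0, 0, 0, 20]]]'

```text
time_s: 15.2
ee_pos: [0.4631, 0.267, 0.1342]
eef_rot: [-3.005, 1.57, -2.726]
force: [0.2, -0.9, -2.7]
grip_width: 0.0342
```

Emit:
play_rows --deltas '[[[2, 0, 0, 0, 0, 0, 20], [2, 0, 0, 0, 0, 0, 20], [0, 0, 0, 0, 0, 0, 20]]]'

```text
time_s: 15.5
ee_pos: [0.4633, 0.2671, 0.1305]
eef_rot: [-2.959, 1.57, -2.68]
force: [-0.6, 0.4, -2.8]
grip_width: 0.0341
```

```bash
python3 - <<'E'
from h import *
s,p,R=pose(); print(s['time_s'],p,s['force'],s['moment'])
c=cam('wrist');b=cam('scene')
a=cv2.resize(c['img'][120:320,170:390],(440,400),interpolation=cv2.INTER_CUBIC)
b=cv2.resize(b['img'][140:240,210:300],(360,400),interpolation=cv2.INTER_CUBIC)
cv2.imwrite('pics/z12.png',cv2.cvtColor(np.hstack([a,b]),cv2.COLOR_RGB2BGR))
E
```

```text
15.5 [0.46325887 0.26707922 0.13046037] [-0.59898715  0.4016164  -2.79533734] [ 0.08025689 -0.00696772 -0.02833749]
```

View pics/z12.png

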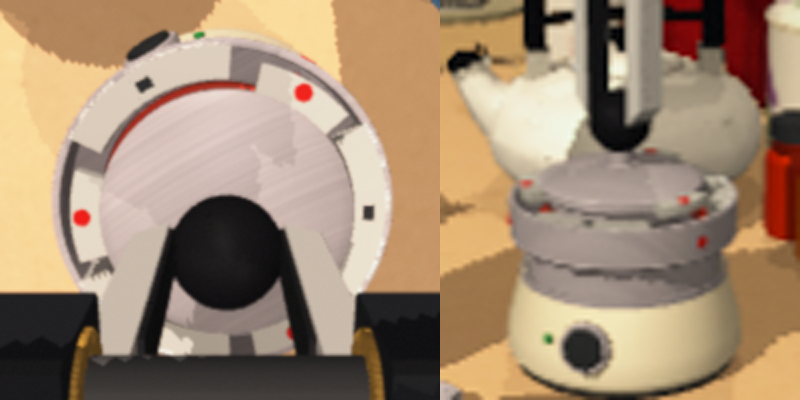

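Emit:
play_rows --deltas '[[[2, 0, 0, 0, 0, 0, 20], [2, 0, 0, 0, 0, 0, 20], [0, 0, 0, 0, 0, 0, 20]]]'

```text
time_s: 15.9
ee_pos: [0.4632, 0.2671, 0.1264]
eef_rot: [-2.92, 1.57, -2.641]
force: [-0.6, 0.2, -3.5]
grip_width: 0.0343
```

Emit:
play_rows --deltas '[[[1, 0, 0, 0, 0, 0, 20], [1, 0, 0, 0, 0, 0, 20], [0, 0, 0, 0, 0, 0, 20]]]'

```text
time_s: 16.2
ee_pos: [0.4633, 0.2671, 0.1246]
eef_rot: [-2.942, 1.571, -2.663]
force: [-0.3, 0.3, -2.0]
grip_width: 0.0339
```

Emit:
play_rows --deltas '[[[1, 0, 0, 0, 0, 0, 20], [1, 0, 0, 0, 0, 0, 20], [0, 0, 0, 0, 0, 0, 20]]]'

```text
time_s: 16.5
ee_pos: [0.4633, 0.2671, 0.1226]
eef_rot: [-2.95, 1.57, -2.671]
force: [-0.0, -0.1, -2.7]
grip_width: 0.0342
```

Emit:
play_rows --deltas '[[[1, 0, 0, 0, 0, 0, 20], [1, 0, 0, 0, 0, 0, 20], [0, 0, 0, 0, 0, 0, 20]]]'

```text
time_s: 16.8
ee_pos: [0.4633, 0.2671, 0.1206]
eef_rot: [-2.978, 1.57, -2.698]
force: [-0.2, 0.7, -2.4]
grip_width: 0.034
```

Emit:
play_rows --deltas '[[[1, 0, 0, 0, 0, 0, 20], [1, 0, 0, 0, 0, 0, 20], [0, 0, 0, 0, 0, 0, 20]]]'

```text
time_s: 17.1
ee_pos: [0.4633, 0.2671, 0.1186]
eef_rot: [3.138, 1.571, -2.866]
force: [0.2, 0.4, -2.5]
grip_width: 0.0341
```

Emit:
play_rows --deltas '[[[1, 0, 0, 0, 0, 0, 20], [0, 0, 0, 0, 0, 0, 20]]]'

```text
time_s: 17.3
ee_pos: [0.4633, 0.2671, 0.1176]
eef_rot: [-2.971, 1.571, -2.691]
force: [0.8, 0.2, -2.4]
grip_width: 0.0342
```

Emit:
play_rows --deltas '[[[1, 0, 0, 0, 0, 0, 20], [0, 0, 0, 0, 0, 0, 20]]]'

```text
time_s: 17.5
ee_pos: [0.4633, 0.2671, 0.1166]
eef_rot: [-2.947, 1.571, -2.667]
force: [0.5, 0.6, -3.3]
grip_width: 0.0336
```

Emit:
play_rows --deltas '[[[1, 0, 0, 0, 0, 0, 20], [0, 0, 0, 0, 0, 0, 20]]]'

```text
time_s: 17.7
ee_pos: [0.4633, 0.2671, 0.1156]
eef_rot: [-2.954, 1.571, -2.675]
force: [0.2, 0.7, -2.8]
grip_width: 0.034
```

Emit:
play_rows --deltas '[[[1, 0, 0, 0, 0, 0, 20], [0, 0, 0, 0, 0, 0, 20]]]'

```text
time_s: 17.9
ee_pos: [0.4635, 0.2672, 0.115]
eef_rot: [0.07, 1.57, 0.349]
force: [-1.8, -1.7, 2.7]
grip_width: 0.0344
```

Emit:
play_rows --deltas '[[[1, 0, 0, 0, 0, 0, 20], [0, 0, 0, 0, 0, 0, 20]]]'

```text
time_s: 18.1
ee_pos: [0.4635, 0.2672, 0.114]
eef_rot: [0.151, 1.57, 0.43]
force: [-1.1, -0.9, 3.6]
grip_width: 0.0343
```

Emit:
play_rows --deltas '[[[1, 0, 0, 0, 0, 0, 20], [1, 0, 0, 0, 0, 0, 20], [0, 0, 0, 0, 0, 0, 20]]]'

```text
time_s: 18.4
ee_pos: [0.4635, 0.2672, 0.1119]
eef_rot: [0.161, 1.57, 0.441]
force: [-1.1, -1.4, 5.7]
grip_width: 0.0345
```

Emit:
play_rows --deltas '[[[1, 0, 0, 0, 0, 0, 20], [0.8, 0, 0, 0, 0, 0, 20], [0, 0, 0, 0, 0, 0, 20]]]'

```text
time_s: 18.7
ee_pos: [0.4636, 0.2672, 0.1104]
eef_rot: [0.072, 1.57, 0.351]
force: [-3.1, -1.0, 8.2]
grip_width: 0.0341
```

```bash
python3 - <<'E'
from h import *
s,p,R=pose(); print(s['time_s'],p,s['force'],s['moment'],R.round(4),s['grip_width'],s['qpos'][5])
E
```

```text
18.7 [0.46359365 0.26719076 0.11038038] [-3.07062579 -0.97150675  8.18841004] [-0.20599335  0.44985833  0.0354063 ] [[ 7.000e-04 -2.756e-01  9.613e-01]
 [ 3.000e-04  9.613e-01  2.756e-01]
 [-1.000e+00  1.000e-04  8.000e-04]] 0.03406322048865112 -1.395521986390723
```

Emit:
play_rows --deltas '[[[0, 0, 0, 0.06, 0, 0, 20], [0, 0, 0, 0.06, 0, 0, 20], [0, 0, 0, 0.06, 0, 0, 20], [0, 0, 0, 0.06, 0, 0, 20], [0, 0, 0, 0, 0, 0, 20]]]'

```text
time_s: 19.2
ee_pos: [0.464, 0.2674, 0.1107]
eef_rot: [0.415, 1.569, 0.452]
force: [-0.1, -0.5, 7.5]
grip_width: 0.0339
```

```bash
cat > st.py <<'E'
from h import *
import sys
s,p,R=pose(); print(s['time_s'],p.round(4),'F',s['force'].round(2),'M',s['moment'].round(3),'phi',np.degrees(np.arctan2(R[1,2],R[0,2])).round(2),R[:,0].round(4),s['grip_width'].round(4),s['qpos'][5].round(3))
n=sys.argv[1]
c=cam('wrist');b=cam('scene')
a=cv2.resize(c['img'][120:320,170:390],(440,400),interpolation=cv2.INTER_CUBIC)
b=cv2.resize(b['img'][140:240,210:300],(360,400),interpolation=cv2.INTER_CUBIC)
cv2.imwrite('pics/'+n,cv2.cvtColor(np.hstack([a,b]),cv2.COLOR_RGB2BGR))
E
python3 st.py z13.png
```

```text
Traceback (most recent call last):
  File "st.py", line 3, in <module>
    s,p,R=pose(); print(s['time_s'],p.round(4),'F',s['force'].round(2),'M',s['moment'].round(3),'phi',np.degrees(np.arctan2(R[1,2],R[0,2])).round(2),R[:,0].round(4),s['grip_width'].round(4),s['qpos'][5].round(3))
                                                                                                                                                                     ^^^^^^^^^^^^^^^^^^^^^
AttributeError: 'float' object has no attribute 'round'
```

```bash
sed -i "s/s\['grip_width'\].round(4)/s['grip_width']/" st.py; python3 st.py z13.png
```

```text
19.2 [0.464  0.2674 0.1107] F [-0.11 -0.53  7.48] M [-0.018 -0.011 -0.007] phi 2.13 [ 1.8e-03  9.0e-04 -1.0e+00] 0.03386965014681416 -1.153
```

View pics/z13.png

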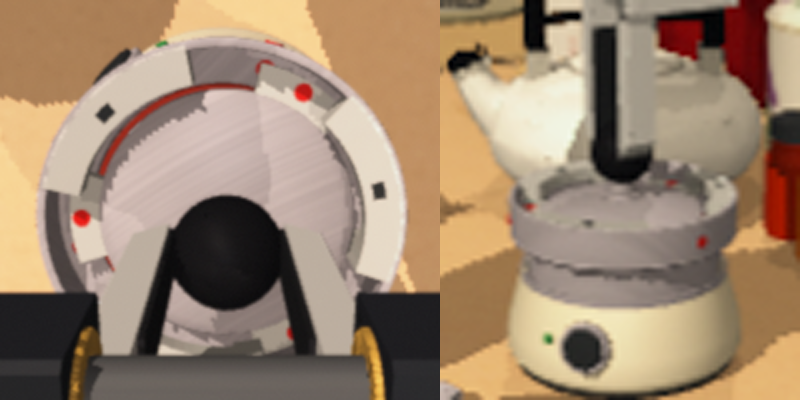

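Emit:
play_rows --deltas '[[[0.4, 0, 0, 0, 0, 0, 20], [0, 0, 0, 0.05, 0, 0, 20], [0, 0, 0, 0.05, 0, 0, 20], [0, 0, 0, 0.05, 0, 0, 20], [0, 0, 0, 0.05, 0, 0, 20], [0, 0, 0, 0, 0, 0, 20]]]'

```text
time_s: 19.9
ee_pos: [0.464, 0.2675, 0.1103]
eef_rot: [0.621, 1.569, 0.459]
force: [0.4, -0.9, 7.5]
grip_width: 0.0341
```

```bash
python3 st.py z14.png
```

```text
19.9 [0.464  0.2675 0.1103] F [ 0.4  -0.89  7.54] M [-0.006 -0.01  -0.066] phi -9.31 [ 1.9e-03  9.0e-04 -1.0e+00] 0.03409434935463637 -0.954
```

Emit:
play_rows --deltas '[[[0.2, 0, 0, 0.05, 0, 0, 20], [0, 0, 0, 0.05, 0, 0, 20], [0, 0, 0, 0.05, 0, 0, 20], [0, 0, 0, 0.05, 0, 0, 20], [0, 0, 0, 0, 0, 0, 20]]]'

```text
time_s: 20.5
ee_pos: [0.464, 0.2675, 0.1101]
eef_rot: [0.801, 1.569, 0.438]
force: [0.0, 0.2, 8.5]
grip_width: 0.034
```

```bash
python3 st.py z15.png
```

```text
20.5 [0.464  0.2675 0.1101] F [0.   0.23 8.46] M [-0.036  0.08  -0.071] phi -20.77 [ 1.9e-03  9.0e-04 -1.0e+00] 0.033959327594814154 -0.754
```

View pics/z15.png

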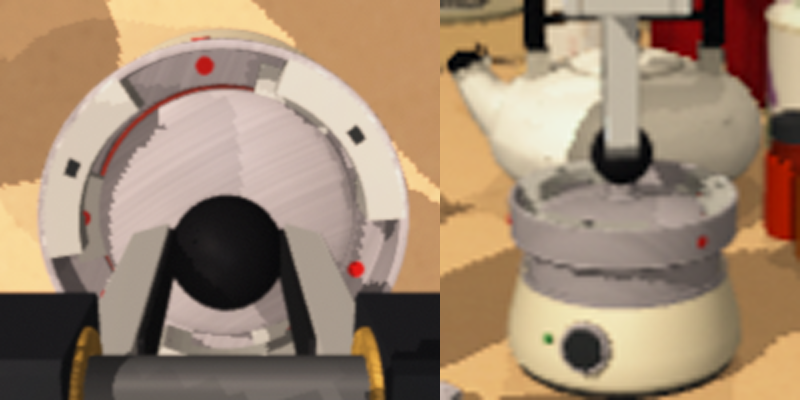

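Emit:
play_rows --deltas '[[[0, 0, 0, 0.05, 0, 0, 20], [0, 0, 0, 0.05, 0, 0, 20], [0, 0, 0, 0.05, 0, 0, 20], [0, 0, 0, 0.05, 0, 0, 20], [0, 0, 0, 0, 0, 0, 20]]]'

```text
time_s: 21.1
ee_pos: [0.464, 0.2675, 0.1101]
eef_rot: [1.001, 1.569, 0.439]
force: [0.2, 0.5, 8.5]
grip_width: 0.0342
```

Emit:
play_rows --deltas '[[[0, 0, 0, 0.04, 0, 0, 20], [0, 0, 0, 0.04, 0, 0, 20], [0, 0, 0, 0.03, 0, 0, 20], [0, 0, 0, 0, 0, 0, 20]]]'

```text
time_s: 21.5
ee_pos: [0.464, 0.2674, 0.1101]
eef_rot: [1.114, 1.569, 0.442]
force: [-0.0, -0.2, 7.4]
grip_width: 0.0342
```

```bash
python3 st.py z16.png
```

```text
21.5 [0.464  0.2674 0.1101] F [-0.03 -0.17  7.38] M [-0.014  0.055 -0.07 ] phi -38.5 [ 1.9e-03  9.0e-04 -1.0e+00] 0.03417092790288726 -0.444
```

View pics/z16.png

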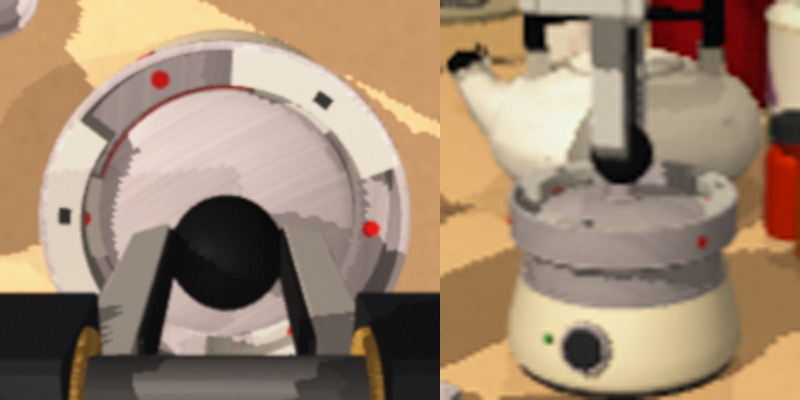

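Emit:
play_rows --deltas '[[[0, 0, 0, 0.03, 0, 0, 20], [0, 0, 0, 0.03, 0, 0, 20], [0, 0, 0, 0.02, 0, 0, 20], [0, 0, 0, 0, 0, 0, 20]]]'

```text
time_s: 22.0
ee_pos: [0.464, 0.2675, 0.1101]
eef_rot: [1.187, 1.569, 0.435]
force: [-0.4, 0.7, 7.7]
grip_width: 0.0342
```

```bash
python3 st.py z17.png
```

```text
22.0 [0.464  0.2675 0.1101] F [-0.43  0.73  7.73] M [-0.107  0.019  0.057] phi -43.05 [ 1.9e-03  9.0e-04 -1.0e+00] 0.034214476760697964 -0.365
```

Emit:
play_rows --deltas '[[[0, 0, 0, 0.02, 0, 0, 20], [0, 0, 0, 0.02, 0, 0, 20], [0, 0, 0, 0, 0, 0, 20]]]'

```text
time_s: 22.4
ee_pos: [0.464, 0.2674, 0.1101]
eef_rot: [1.206, 1.569, 0.414]
force: [-0.6, 0.4, 7.4]
grip_width: 0.0338
```

```bash
python3 st.py z18.png
```

```text
22.4 [0.464  0.2674 0.1101] F [-0.6   0.39  7.36] M [-0.067  0.043  0.043] phi -45.34 [ 1.9e-03  9.0e-04 -1.0e+00] 0.0338479066265646 -0.325
```

Emit:
play_rows --deltas '[[[0, 0, 0, 0.02, 0, 0, 20], [0, 0, 0, 0, 0, 0, 20]]]'

```text
time_s: 22.7
ee_pos: [0.4641, 0.2672, 0.1101]
eef_rot: [1.001, 1.569, 0.19]
force: [0.8, -2.0, 7.1]
grip_width: 0.0341
```

```bash
python3 st.py z19.png
```

```text
22.7 [0.4641 0.2672 0.1101] F [ 0.76 -1.96  7.1 ] M [-0.41  -0.108  0.24 ] phi -46.47 [ 2.2e-03  4.0e-04 -1.0e+00] 0.034091228287321404 -0.305
```

Emit:
play_rows --deltas '[[[0, 0, 0, 0.02, 0, 0, 20], [0, 0, 0, 0, 0, 0, 20]]]'

```text
time_s: 23.0
ee_pos: [0.4643, 0.2669, 0.1101]
eef_rot: [0.774, 1.568, -0.057]
force: [1.0, -4.2, 8.0]
grip_width: 0.0341
```

```bash
python3 st.py z20.png
```

```text
23.0 [0.4643 0.2669 0.1101] F [ 0.97 -4.19  8.  ] M [-0.844 -0.324  0.431] phi -47.61 [ 2.4e-03 -1.0e-04 -1.0e+00] 0.03410154917909348 -0.285
```

View pics/z20.png

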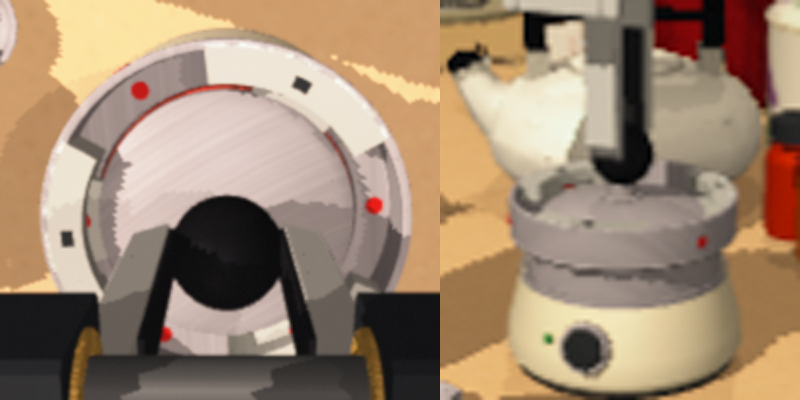

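The stop is felt: the moment about z rose from about 0.05 to 0.43 N m at 63.5° of turn, where about 63° was expected. Now I ease the press a little and let go.

Emit:
play_rows --deltas '[[[-1, 0, 0, 0, 0, 0, 20], [-1, 0, 0, 0, 0, 0, 20], [-1, 0, 0, 0, 0, 0, 20], [0, 0, 0, 0, 0, 0, 20]]]'

```text
time_s: 23.5
ee_pos: [0.4642, 0.2669, 0.1127]
eef_rot: [0.673, 1.569, -0.157]
force: [3.5, -2.8, 5.0]
grip_width: 0.0338
```

```bash
python3 st.py z21.png
```

```text
23.5 [0.4642 0.2669 0.1127] F [ 3.54 -2.84  5.01] M [-0.844 -0.84   0.483] phi -47.58 [ 1.9e-03 -3.0e-04 -1.0e+00] 0.033826011685653 -0.286
```

Emit:
play_rows --deltas '[[[0, 0, 0, 0, 0, 0, 38], [0, 0, 0, 0, 0, 0, 45], [0, 0, 0, 0, 0, 0, 60], [0, 0, 0, 0, 0, 0, 75], [0, 0, 0, 0, 0, 0, 85], [0, 0, 0, 0, 0, 0, 85], [0, 0, 0, 0, 0, 0, 85], [0, 0, 0, 0, 0, 0, 85]]]'

```text
time_s: 24.4
ee_pos: [0.4634, 0.2672, 0.1123]
eef_rot: [1.406, 1.571, 0.575]
force: [-0.3, 0.5, -1.1]
grip_width: 0.0847
```

```bash
python3 st.py z22.png
```

```text
24.4 [0.4634 0.2672 0.1123] F [-0.26  0.54 -1.05] M [ 0.009  0.016 -0.005] phi -47.6 [ 0.  0. -1.] 0.08470230546023196 -0.286
```

View pics/z22.png

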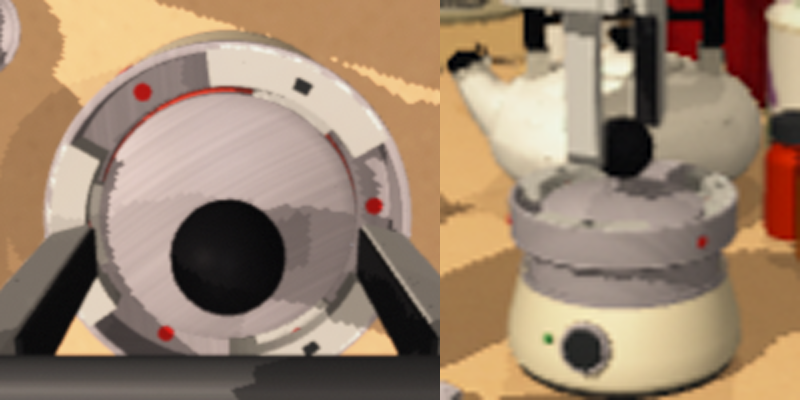

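Emit:
play_rows --deltas '[[[-8, 0, 0, 0, 0, 0, 85], [-15, 0, 0, 0, 0, 0, 85], [-20, 0, 0, 0, 0, 0, 85], [-17, 0, 0, 0, 0, 0, 85], [-8, 0, 0, 0, 0, 0, 85], [0, 0, 0, 0, 0, 0, 85], [0, 0, 0, 0, 0, 0, 85]]]'

```text
time_s: 25.2
ee_pos: [0.4631, 0.267, 0.1798]
eef_rot: [-1.859, 1.57, -2.69]
force: [-0.3, -1.2, -1.4]
grip_width: 0.0846
```

```bash
python3 st.py z23.png; python3 - <<'E'
from h import *
t=cam('top');s=cam('scene','s23.png')
k=cv2.cvtColor(s['img'],cv2.COLOR_RGB2GRAY)
for n,c,b in [('s',s,(235,160,45,35))]:
    x,y,w,h=b; g=(c['img'][y:y+h,x:x+w].max(2)<45).astype(np.uint8)
    kk,l,st,ce=cv2.connectedComponentsWithStats(g);print(st[1:],ce[1:]+[x,y])
w=cam('wrist','w23.png')
g=(w['img'].max(2)<40).astype(np.uint8); g[270:]=0
kk,l,st,ce=cv2.connectedComponentsWithStats(g)
for i in range(1,kk):
    if st[i][4]>200: print('w',st[i],ce[i])
a=cv2.resize(t['img'][180:270,190:280],(400,400),interpolation=cv2.INTER_CUBIC)
b=cv2.resize(s['img'][140:240,210:300],(360,400),interpolation=cv2.INTER_CUBIC)
cv2.imwrite('pics/z24.png',cv2.cvtColor(np.hstack([a,b]),cv2.COLOR_RGB2BGR))
E
```

```text
25.2 [0.4631 0.267  0.1798] F [-0.3  -1.22 -1.38] M [-0.041  0.014  0.08 ] phi -47.6 [-6.e-04 -3.e-04 -1.e+00] 0.0845662970144098 -0.286
[[ 13  10  15  14 164]] [[255.25       176.47560976]]
w [ 264  200   41   41 1324] [283.89803625 219.6510574 ]
w [489 220  32  35 356] [499.45224719 232.92977528]
w [191 235  26  35 448] [206.97098214 256.64508929]
w [349 235  27  35 463] [358.8574514  256.38444924]
w [437 254  81  16 437] [471.9382151  265.07551487]
w [ 50 267  80   3 233] [ 90.31759657 268.02145923]
```

View pics/w23.png

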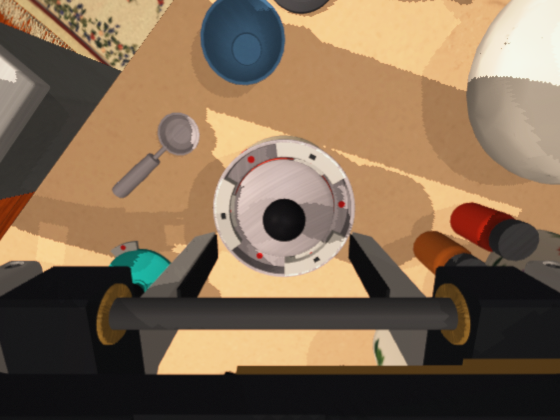

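View pics/z24.png

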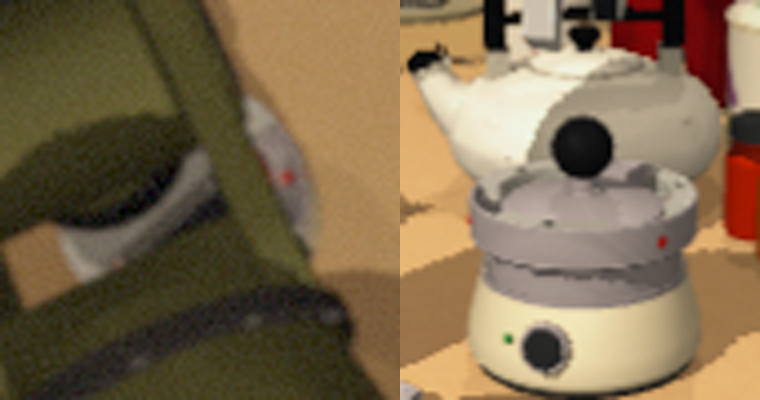

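```bash
python3 - <<'E'
from h import *
s=cam('scene');w=cam('wrist')
def bc(c,x,y,ww,h):
    g=(c['img'][y:y+h,x:x+ww].max(2)<45).astype(np.uint8)
    k,l,st,ce=cv2.connectedComponentsWithStats(g);i=1+np.argmax(st[1:,4]);cn=cv2.findContours((l==i).astype(np.uint8),0,1)[0][0]
    (u,v),r=cv2.minEnclosingCircle(cn);print(u+x,v+y,r,st[i]);return (st[i][0]+(st[i][2]-1)/2+x,st[i][1]+(st[i][3]-1)/2+y)
a=bc(s,235,160,45,35);b=bc(w,255,190,60,60)
print(a,b,tri(s,a,w,b))
h=cv2.cvtColor(w['img'],cv2.COLOR_RGB2HSV).astype(int)
m=(((h[...,0]<8)|(h[...,0]>172))&(h[...,1]>130)&(h[...,2]>70)).astype(np.uint8)
k,l,st,ce=cv2.connectedComponentsWithStats(m[130:290,200:370],connectivity=8)
for i in range(1,k):
    if st[i][4]>4:
        q=onz(w,[ce[i]+[200,130]],.092)[0]; print(st[i],ce[i]+[200,130],np.hypot(*(q[:2]-[.4634,.2668])),np.degrees(np.arctan2(q[1]-.2668,q[0]-.4634)))
cv2.imwrite('pics/z25.png',cv2.cvtColor(cv2.resize(w['img'][125:285,200:370],(680,600),interpolation=cv2.INTER_CUBIC),cv2.COLOR_RGB2BGR))
E
```

```text
255.20000076293945 176.5 7.245097637176514 [ 13  10  15  14 164]
283.70000076293945 219.5 20.619022369384766 [   9    9   41   42 1330]
(np.float64(255.0), np.float64(176.5)) (np.float64(284.0), np.float64(219.5)) (array([0.46375992, 0.26697461, 0.13402413]), np.float64(0.000357499218800344))
[48 26  6  7 38] [250.5 159. ] 0.059142257564707854 165.5419618457948
[51 27 42 13 64] [272.03125 160.53125] 0.04931839793244504 145.6320737124837
[138  71   7   7  34] [340.82352941 203.82352941] 0.05822173456194464 46.763292705160524
[ 56 123   7   6  30] [258.86666667 255.23333333] 0.05773802299940611 -74.66386794475335
```

View pics/z25.png

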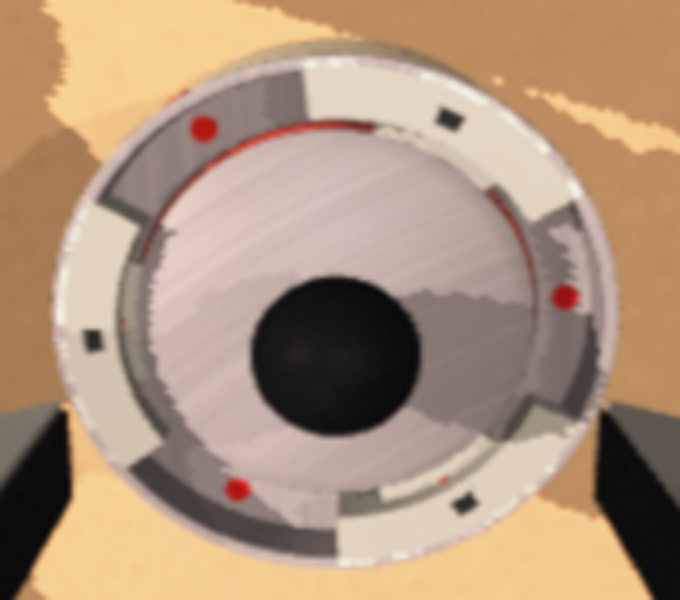

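View pics/s23.png

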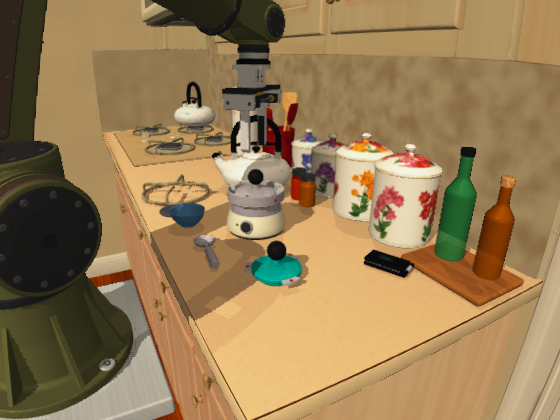

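The scene shows the lid on the mill with its knob at (255,176). The phone (388,262), jars, bowl, spoon and turquoise lid are where they stood, and the gripper is clear.

```bash
python3 - <<'E'
from station import hand_in
print(hand_in())
E
```

```text
the job is handed in; nothing more can be done
None
```

The lid is locked on the spice mill and the job is handed in, with about 25 s of the 58 s used. I took the lid by its ball knob, lowered it with its ears in the gaps and felt the seal about 0.7 mm below its nominal height. I pressed it about 4.5 mm down (10–11 N). I then turned it clockwise to the stop, felt at about 63° (torque rising to 0.43 N m, side force about 4 N), and let go.

**Last checks:**
- **Lock:** triangulating the knob puts it at a height of 134.0 mm, and locked with the seal 1 mm compressed should give 134.3 mm. All three gaps are empty and the ears lie under the claws.
- **Surroundings:** the gripper is open and clear of everything, and by eye in the scene picture nothing else has moved.

**Disagreements:**
- **Grip on the knob:** the finger opening read 34 mm on the 38 mm knob. In the pictures the fingers seemed to end about 20 mm above the reported tool tip. I could not explain either, but the lift test and the turn showed no slipping.
- **Lid position:** the wrist camera was about 1.5 mm off the other two cameras on where the lid stood. I used a value between them, and the lid went into the collar without force.

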